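# Clear the lid and hold the case open for inspection

### The arm

A 6-joint arm with a two-finger parallel gripper is mounted at the origin on the work surface. World frame = base frame: x ahead of the robot, y to its left, z up, the work surface at z = 0. Lengths are in m, angles in rad, forces in N, time in s.
With the tool pointing down it reaches from about 0.3 to 0.775 m from the base axis. Payload 14.6 kg.
Tool frame: the origin (TCP) lies at the very end of the fingers, on their centre line; the grasp point (between the pads) lies 19 mm behind it; y points along the fingers, x is the direction in which the jaws open and shut, and the axes are right-handed (so a half turn about y gives the same grasp; the last joint's range is limited). The gripper opens to 94 mm and grips with 3 to 60 N. Pads are 16 mm wide; open, the fingers measure 119 mm over their backs; the gripper's body (75 mm by 177 mm) begins 78 mm behind the grasp point.
Start: joints at [-1.414, 0.3, 1.521, -0, 1.321, -0.067], TCP at [0.122, -0.536, 0.205] pointing down, gripper open.
Joint ranges: [-3.03, 3.03], [-0.79, 2.21], [0.23, 2.52], [-1.04, 4.18], [0, 3.07], [-2.55, 2.55]. Speed limits (rad/s): [2.22, 2.22, 2.57, 3.14, 3.14, 3.14].

### API

Orientations are given as [roll, pitch, yaw] about the fixed x, y, z axes, in that order (R = Rz(yaw) Ry(pitch) Rx(roll)).
In Python, from station import * gives the robot as it stands.
- The arm moves only by the tool send_rows, never from a script. Its argument "series" is text: rows parted by semicolons, each of 7 numbers parted by spaces: the turn, a rotation vector about the tool's x, y, z in units of 5 degrees (1.0 is 5 degrees), then the shift along the tool's x, y, z in cm, then the opening, from -1 (shut) to 1 (fully open). A call has exactly 10 rows; each row is the pose to reach, as a shift and turn from the pose commanded when the call began, along the tool's axes at that moment; what a row does not reach only later rows make up. A row lasts 1/12 s, in which the tool goes at most 41.7 mm and 7.16 degrees, less where a joint would pass 70% of its speed; a pose out of reach is approached as far as the arm can. A call with a gripper value outside its range is refused whole. The fingers move at their own pace and stop on an object; "newtons" is the grip in N (left out, the last holds). Time passes only in rows, so rows that repeat a pose let the fingers close, or fill a call up. It gives the time, the measured TCP pose, the force and the opening at its end, in the units of the state.
- get_obs(): the state, without advancing time (a new reading comes with each control period).
- camera(name): name is "side" or "top" or "wrist"; returns the picture (384x512x3 uint8, red, green, blue); there is no depth.
- camera_info(name): a dict with "K" (3x3 intrinsics, pixels), "R" (3x3) and "t" (3): a world point X has camera coordinates R X + t; the wrist camera has in their place "mount" (4x4, takes a point from camera to tool coordinates, whose origin is the TCP and whose axes are the tool frame's). Camera axes: x right, y down, z forward; pixel columns grow to the right and rows downward; lengths in m; the calibration is good to about 2 mm. A picture is of the moment at which its call begins: read the wrist's pose just before it. camera_info takes no time and is no camera call.
- hand_in(): hands the job in, once; it reports no verdict.
The state is a dict: "time_s": time; "qpos": joint angles; "joint_vel": joint speeds; "tau": joint torques, N m; "ee_pos": TCP position; "eef_rot": TCP orientation; "force": force on the tool from outside, world axes, zero at the start; "moment": the same for the moment, N m; "grip_width": finger opening in m.
Only numpy, scipy, OpenCV 4.12 (cv2) and the standard library are available. Lean on these libraries where they do the work, as an engineer would, in place of code of your own. Each camera call takes 0.05 s, during which the arm holds its last target. There are 200 camera calls.

### The job

A metal plate is standing in the groove on top of the grey parts case. With the lid still shut, take the plate off and stand it on its long edge, the same way up, fully down in one of the two free slots of the slotted rack and let go; then raise the lid and hold it still in the fingers, open at 50 degrees (give or take 5), so the inspector can look in. The lid falls shut by itself, so finish while still holding it; do not swing it past 75 degrees, and leave the spare plate, the domes and the red cutter where they are.

Things in the scene. Friction and masses are not known exactly. Their poses are not given: they have to be found in the camera images.
- plate: the loose aluminium plate to be moved, 100 long (x) x 8 thick (y) x 80 high (z) mm, about 0.12 kg, two dark round marks low on each face. Starts standing on a long edge, z up, in the groove on the lid, its x along the case's; the upper 66 mm are free. Origin: middle of its lower face. It must end z up; turned half round about z is fine
- rack: fixed rack, white ribs on a black base 120 (x) x 180 (y) x 12 (z) mm, yaw varies. Origin: centre of its underside. Three slots run along its x at y = -60, 0, +60 mm, each 14 mm wide and 110 mm long between solid ribs (46 mm thick between slots, 13 mm outside) with rounded edges; slot floors at z = 12, rib tops at z = 42 mm. Slot y = +60 holds the spare plate, two are free
- slot0 (a point): middle of the floor of the free end slot (rack y = -60 mm); axes as the rack's: x along the slot, y across it, z up
- slot1 (a point): middle of the floor of the free middle slot (rack y = 0); axes as the rack's
- case: grey parts case, fixed, open box 180 (x) x 220 (y) x 100 (z) mm with a hinged lid 8 mm thick; on the lid two bars 80 mm long, 14 mm high, 11 mm apart form a groove along the case's x. Origin: centre of its underside; front faces its -x; yaw varies. It stands on the robot's left or right, the rack on the other side
- lid (a joint): angle of the lid in rad: 0 shut (level), growing as the front edge rises; 0.873 is 50 degrees. Free hinge along the case's y at its far (+x) top edge; the lid (about 0.4 kg with tab and bars) falls shut when let go; 1 to 2 N at the tab carries it
- lid_hinge (a point): middle of the lid's hinge axis, on the case's far top edge (case x = +90 mm, z = 100 mm); axes as the case's
- lid_tab (a point): grip point on the black tab at the middle of the lid's front edge, 220 mm from the hinge; moves and turns with the lid. The tab is a flat bar 24 wide (along the case's y) x 12 thick mm, 55 mm long to the front; the point is 40 mm out from the lid's edge, at mid width and mid thickness, 4 mm above the hinge when shut. Pinched across its width it turns between the pads as the lid rises
- spare_plate: a second plate like the first, loose, standing in the rack's slot at y = +60 mm; leave it there
- dome_a: loose clear plastic dome, 80 mm across with a flange 104 mm across, 87 mm high with its pin; at the left, farther out; origin at the centre of its underside; leave alone
- dome_b: a like clear dome, at the left, nearer the robot; leave alone
- cutter: loose red hand cutter lying flat, 155 x 34 x 22 mm, at the robot's right; origin at the centre of its underside; leave alone
Not all that is in view belongs to the job. What is shaped like the plate but blue is not meant.

How it is judged:
On the way, in this order (a step that is already met when the one before it is completed fails the run):
1. the plate stands fully down in a free slot of the rack, let go, with the lid still shut (((y of plate in the frame of slot0 between -0.005 and 0.005 m and x of plate in the frame of slot0 between -0.03 and 0.03 m and z of plate in the frame of slot0 between -0.004 and 0.006 m) or (y of plate in the frame of slot1 between -0.005 and 0.005 m and x of plate in the frame of slot1 between -0.03 and 0.03 m and z of plate in the frame of slot1 between -0.004 and 0.006 m)) and angle between plate's own z axis and vertical below 0.25 rad and angle between the y axis of plate and the y axis of rack, either way round below 0.3 rad and linear speed of plate below 0.02 m/s and contact force between the fingers and plate below 0.1 N and value of joint lid below 0.08 rad), for 0.2 s.
2. the lid is open at 50 degrees (5 either way), carried by the fingers (value of joint lid between 0.785 and 0.96 rad and contact force between the fingers and lid above 0.3 N), for 0.3 s.
At the end, for the whole second after the job is handed in: Fingers hold the lid still at 45 to 55 degrees; the plate stands let go in a free slot: within 6 mm of its floor, 5 mm of its middle line, 30 mm of its middle lengthwise, leaning under 0.25 rad and turned under 0.3 rad; spare plate, domes and cutter moved under 20 mm (all of step 2 and velocity of joint lid between -0.05 and 0.05 rad/s and contact force between lid and plate below 0.05 N and ((y of plate in the frame of slot0 between -0.005 and 0.005 m and x of plate in the frame of slot0 between -0.03 and 0.03 m and z of plate in the frame of slot0 between -0.004 and 0.006 m) or (y of plate in the frame of slot1 between -0.005 and 0.005 m and x of plate in the frame of slot1 between -0.03 and 0.03 m and z of plate in the frame of slot1 between -0.004 and 0.006 m)) and angle between plate's own z axis and vertical below 0.25 rad and angle between the y axis of plate and the y axis of rack, either way round below 0.3 rad and linear speed of plate below 0.02 m/s and contact force between the fingers and plate below 0.1 N and distance of each of spare_plate, dome_a, dome_b, cutter from where it was at the start of the episode below 0.02 m); the arm keeps its last pose, push and grip.
It fails at once if the lid is swung past 75 degrees (value of joint lid above 1.31 rad).
It fails at once if the lid is raised while the plate is not yet at the rack (value of joint lid above 0.15 rad and horizontal distance between plate and rack above 0.14 m).
It fails at once if the spare plate, a dome or the cutter is moved 20 mm or more (distance of any of spare_plate, dome_a, dome_b, cutter from where it was at the start of the episode above 0.02 m).
It also fails if it takes over 58 s, if anything falls off the work surface, if the arm or the gripper's body presses on something with over 40 N, if the wrist force passes 120 N, or if a joint passes its speed limit or range.

## Working session

There is one attempt and no reset: what is moved stays moved. The work goes in short steps, Python scripts to look and compute and a tool call to move; the robot and the scene stay as the last step left them, time stands still between calls to the robot, and variables do not carry over. Pictures are saved under pics/ and viewed, on a budget of 10 in all, crops included, one or two more only if the job needs it, and the job is handed in when it is done.

Besides the shell and the picture viewer there is one more tool, called as a command line: name --argument value ..., lists and objects as JSON in quotes. send_rows: Moves the arm, as the interface text tells. Its arguments: {"type":"object","properties":{"series":{"type":"string"},"newtons":{"type":"number"}},"required":["series"]}

```bash
mkdir -p pics; ls; python3 - <<'E'
from station import *
import cv2,numpy as np
o=get_obs();print(o)
a=camera("top");b=camera("side")
cv2.imwrite("pics/top0.png",a[:,:,::-1]);cv2.imwrite("pics/side0.png",b[:,:,::-1])
for n in("top","side","wrist"):print(n,camera_info(n))
E
```

```text
pics
{'time_s': 0.0, 'qpos': array([-1.41361302e+00,  3.00475969e-01,  1.52158167e+00, -2.00222497e-05,
        1.32065471e+00, -6.66174369e-02]), 'joint_vel': array([-4.48801851e-04,  9.01807584e-05,  1.43339293e-03, -8.41798859e-04,
       -1.03993435e-03,  3.39997407e-04]), 'tau': array([-6.63522642e-04, -5.31802976e+01, -3.52734804e+01,  7.07993726e-02,
        2.44285958e-02, -4.75404659e-05]), 'ee_pos': array([ 0.12200863, -0.53603841,  0.2048834 ]), 'eef_rot': array([-1.57074114e+00,  1.11849533e-03, -1.34699058e+00]), 'force': array([-0.18427769,  0.88541683,  0.25156808]), 'moment': array([ 0.02743654, -0.03662903,  0.03322921]), 'grip_width': 0.09390994039036865}
top {'K': array([[412.58581379,   0.        , 255.8924964 ],
       [  0.        , 412.58581379, 182.97642024],
       [  0.        ,   0.        ,   1.        ]]), 'R': array([[ 0.05635088, -0.99840855,  0.00222401],
       [-0.97190063, -0.05536439, -0.228788  ],
       [ 0.22854703,  0.01073089, -0.97347373]]), 't': array([-0.03351811,  0.6140765 ,  1.4746906 ])}
side {'K': array([[487.81505375,   0.        , 251.20247638],
       [  0.        , 487.81505375, 194.66341577],
       [  0.        ,   0.        ,   1.        ]]), 'R': array([[-0.76690513, -0.64168149, -0.01006869],
       [-0.42233523,  0.51644239, -0.74492967],
       [ 0.48320748, -0.56703802, -0.66706702]]), 't': array([0.42748163, 0.31868595, 1.3465383 ])}
wrist {'K': array([[269.71983827,   0.        , 259.43216657],
       [  0.        , 269.71983827, 187.72525034],
       [  0.        ,   0.        ,   1.        ]]), 'mount': array([[ 9.99999474e-01,  4.87608539e-04, -9.02112933e-04,
         4.49499256e-04],
       [ 9.96705412e-04, -2.55301115e-01,  9.66861080e-01,
        -1.79608758e-01],
       [ 2.41139281e-04, -9.66861470e-01, -2.55301467e-01,
         7.48168785e-02],
       [ 0.00000000e+00,  0.00000000e+00,  0.00000000e+00,
         1.00000000e+00]])}
```

View pics/top0.png

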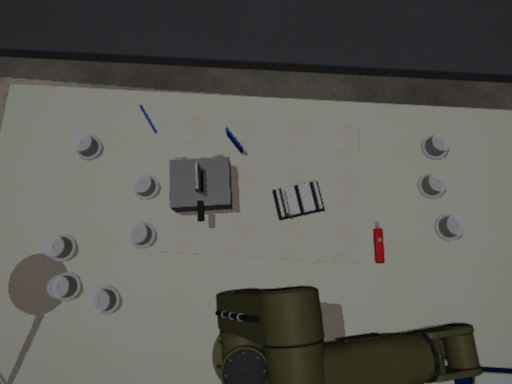

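View pics/side0.png

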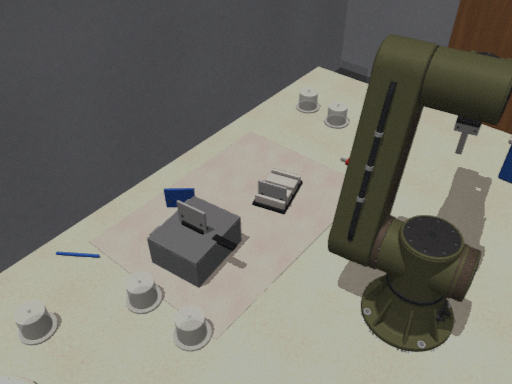

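Top view: the bright plate is on the grey case at about (199,178), with the tab at (200,211). The rack is at (298,199), with the spare plate in its left slot at (281,202). The cutter is at (379,245).
What could be taken for the plate: the blue plate at (234,139), the spare at (281,202), and the metal plate in the groove at (199,178). I choose the last and check it in a close crop.

```bash
python3 - <<'E'
import cv2
a=cv2.imread("pics/top0.png")[125:235,155:345]
cv2.imwrite("pics/crop0.png",cv2.resize(a,None,fx=4.2,fy=4.2,interpolation=cv2.INTER_CUBIC))
E
```

```text
(no output)
```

View pics/crop0.png

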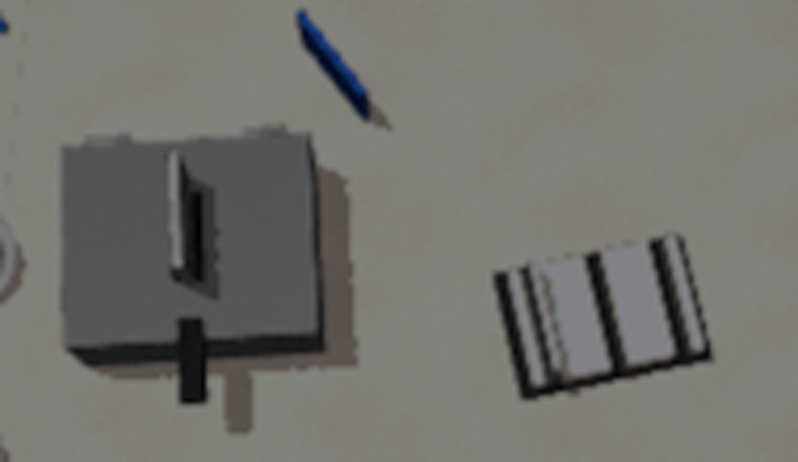

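The crop confirms the grey plate standing in the groove: its top edge runs from (174,153) to (179,272) in the crop. The rack's free slots are the dark strips at (597,255)-(617,366) and (660,243)-(685,358).

```bash
cat > h.py <<'E'
from station import *
import numpy as np,cv2
from scipy.spatial.transform import Rotation as Ro
def plane(n,uv,z,T=None):
    c=camera_info(n)
    if n=="wrist":
        M=T@c["mount"];R=M[:3,:3].T;t=-R@M[:3,3]
    else:R,t=c["R"],c["t"]
    o=-R.T@t
    d=R.T@np.linalg.inv(c["K"])@np.r_[uv,1.]
    return o+d*(z-o[2])/d[2]
def tool():
    o=get_obs();T=np.eye(4);T[:3,:3]=Ro.from_euler("xyz",o["eef_rot"]).as_matrix();T[:3,3]=o["ee_pos"];return T
E
python3 - <<'E'
from h import *
np.set_printoptions(precision=4,suppress=True)
f=lambda p:np.array(p)/4.2+[155,125]-.4
P=lambda p,z:plane("top",f(p),z)
print("lid",*[P(p,.108) for p in[(62,148),(310,135),(322,338),(65,348)]])
print("tab",P((193,402),.11),P((193,320),.11))
print("plate",P((174,153),.188),P((179,270),.188))
print("base",*[P(p,.01) for p in[(495,274),(682,235),(712,358),(525,398)]])
print("slot1",P((593,255),.042),P((617,366),.042),"slot0",P((660,243),.042),P((687,358),.042))
print(tool())
E
```

```text
lid [0.676  0.3257 0.108 ] [0.7004 0.1083 0.108 ] [0.5195 0.085  0.108 ] [0.4983 0.3045 0.108 ]
tab [0.4578 0.1906 0.11  ] [0.5285 0.1967 0.11  ]
plate [0.6544 0.2136 0.188 ] [0.5552 0.2005 0.188 ]
base [ 0.6057 -0.0638  0.01  ] [ 0.6526 -0.2357  0.01  ] [ 0.5384 -0.2657  0.01  ] [ 0.4919 -0.0965  0.01  ]
slot1 [ 0.6214 -0.1509  0.042 ] [ 0.5207 -0.1758  0.042 ] slot0 [ 0.636  -0.2114  0.042 ] [ 0.5315 -0.2382  0.042 ]
[[ 0.2219 -0.0001  0.9751  0.122 ]
 [-0.9751  0.0009  0.2219 -0.5361]
 [-0.001  -1.      0.0001  0.205 ]
 [ 0.      0.      0.      1.    ]]
```

Measured: case yaw ≈ 6.9°, plate at (0.605,0.207), 100 mm long as it should be. Rack yaw ≈ 15°, slot0 at ≈ (0.586,-0.224). The tool is already turned about right, so I go over the rack first for a closer look.

send_rows --series "0 0 0 -1 -1 2 1;0 0 0 -2.5 -2 5 1;0 0 0 -4 -2.5 8.5 1;0 0 0 -5.5 -3 12 1;0 0 0 -7 -3.5 15.5 1;0 -0.1 0 -8.5 -4 19 1;0 -0.2 0 -10 -4.5 22.5 1;0 -0.3 0 -11.5 -4.5 26 1;0 -0.4 0 -13 -4.5 29.5 1;0 -0.45 0 -14 -4.5 32 1" --newtons 20

```text
time_s: 0.93
ee_pos: [0.4049, -0.3266, 0.2503]
eef_rot: [-1.571, 0.0, -1.306]
force: [0.3, -0.9, 0.2]
grip_width: 0.0939
```

send_rows --series "0 0 0 -1 0 3 1;0 0 0 -2.5 0 6 1;0 0 0 -4 0 9.5 1;0 0 0 -5.5 0 12.5 1;0 0 0 -7 0 15.5 1;0 0 0 -8 0 18 1;0 0 0 -8.6 0 19.5 1;0 0 0 -8.6 0 20 1;0 0 0 -8.6 0 20 1;0 0 0 -8.6 0 20 1"

```text
time_s: 1.77
ee_pos: [0.5732, -0.1943, 0.2502]
eef_rot: [-1.571, 0.0, -1.308]
force: [-1.0, -0.6, -0.7]
grip_width: 0.0939
```

```bash
python3 - <<'E'
from h import *
T=tool();a=camera("wrist");np.save("T1.npy",T);cv2.imwrite("pics/w1.png",a[:,:,::-1]);print(T.round(4),get_obs()["force"])
E
```

```text
[[ 2.597e-01 -7.000e-04  9.657e-01  5.732e-01]
 [-9.657e-01  1.000e-04  2.597e-01 -1.943e-01]
 [-2.000e-04 -1.000e+00 -6.000e-04  2.502e-01]
 [ 0.000e+00  0.000e+00  0.000e+00  1.000e+00]] [-0.95966249  0.11662358 -0.39795032]
```

View pics/w1.png

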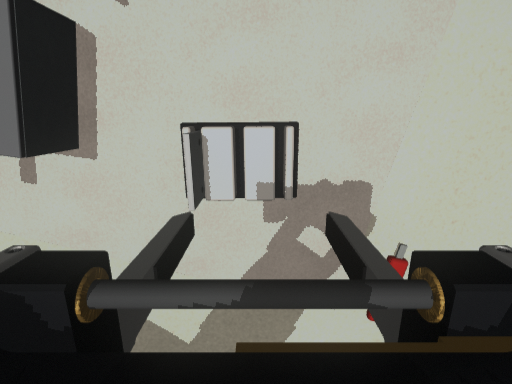

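The wrist view shows the rack at (182-298, 122-200): slot1 is the dark strip near x=239, slot0 near x=279, and the spare is at left (190). I now measure the rib edges.

```bash
python3 - <<'E'
from h import *
T=np.load("T1.npy");g=cv2.cvtColor(cv2.imread("pics/w1.png"),cv2.COLOR_BGR2GRAY)
for r in(135,150,165,180,190):
    row=g[r,175:305].astype(int);m=row>130
    e=np.where(np.diff(m.astype(int)))[0]+175.5
    print(r,e,[tuple(plane("wrist",(u,r),.042,T)[:2].round(4)) for u in e if u>225 and u<296])
print([plane("wrist",p,z,T).round(4) for p,z in[((182,123),.012),((298,122),.012),((297,199),.012)]])
print("rib ends",[plane("wrist",p,.042,T).round(4) for p in[(259,126),(259,199)]],g[118:210:1,259].tolist())
E
```

```text
135 [180.5 182.5 188.5 201.5 232.5 243.5 274.5 285.5 293.5 298.5] [(np.float64(0.611), np.float64(-0.1447)), (np.float64(0.6151), np.float64(-0.1598)), (np.float64(0.6265), np.float64(-0.2021)), (np.float64(0.6305), np.float64(-0.2171)), (np.float64(0.6335), np.float64(-0.228))]
150 [181.5 183.5 189.5 207.5 232.5 243.5 274.5 285.5 293.5 298.5] [(np.float64(0.5905), np.float64(-0.1497)), (np.float64(0.5946), np.float64(-0.165)), (np.float64(0.6061), np.float64(-0.2079)), (np.float64(0.6102), np.float64(-0.2231)), (np.float64(0.6132), np.float64(-0.2342))]
165 [182.5 184.5 190.5 206.5 233.5 243.5 274.5 285.5 292.5 297.5] [(np.float64(0.5697), np.float64(-0.1563)), (np.float64(0.5735), np.float64(-0.1703)), (np.float64(0.5852), np.float64(-0.2138)), (np.float64(0.5894), np.float64(-0.2293)), (np.float64(0.592), np.float64(-0.2391))]
180 [184.5 185.5 191.5 207.5 233.5 244.5 274.5 284.5 292.5 296.5] [(np.float64(0.5479), np.float64(-0.1615)), (np.float64(0.5521), np.float64(-0.1772)), (np.float64(0.5637), np.float64(-0.22)), (np.float64(0.5675), np.float64(-0.2342)), (np.float64(0.5706), np.float64(-0.2456))]
190 [184.5 186.5 192.5 208.5 233.5 244.5 256.5] [(np.float64(0.533), np.float64(-0.1652)), (np.float64(0.5373), np.float64(-0.181)), (np.float64(0.542), np.float64(-0.1983))]
[array([ 0.6059, -0.0647,  0.012 ]), array([ 0.6527, -0.233 ,  0.012 ]), array([ 0.5364, -0.2673,  0.012 ])]
rib ends [array([ 0.6328, -0.1777,  0.042 ]), array([ 0.5294, -0.2055,  0.042 ])] [183, 182, 182, 146, 69, 40, 42, 55, 120, 169, 184, 186, 186, 186, 187, 186, 187, 187, 186, 186, 187, 185, 186, 187, 186, 187, 186, 186, 186, 186, 186, 185, 187, 185, 185, 186, 186, 186, 187, 186, 185, 185, 186, 185, 186, 185, 185, 185, 186, 185, 185, 186, 185, 185, 185, 186, 185, 186, 186, 185, 186, 184, 185, 148, 129, 129, 130, 129, 129, 129, 129, 129, 129, 128, 129, 128, 128, 129, 128, 128, 128, 113, 133, 171, 180, 179, 182, 183, 183, 183, 183, 184]
```

Slot0 centre is (0.588,-0.221), yaw 15.2°; the slot pitch and both views agree to about 2 mm. Next I move over the plate.

send_rows --series "0 0 0 -2 -1.5 0.7 1;0 0.2 0 -5 -3 1.7 1;0 0.4 0 -8.5 -4 3 1;0 0.6 0 -12 -5 4.2 1;0 0.8 0 -15.5 -5 5.4 1;0 1 0 -19 -5 6.6 1;0 1.2 0 -22.5 -5 7.9 1;0 1.4 0 -26 -5 9.1 1;0 1.6 0 -29.5 -5 10.3 1;0 1.6 0 -33 -5 11.5 1"

```text
time_s: 2.65
ee_pos: [0.5987, 0.1553, 0.3009]
eef_rot: [-1.57, -0.0, -1.45]
force: [0.2, 0.3, 0.8]
grip_width: 0.0943
```

send_rows --series "0 0 0 -2.5 0 0.7 1;0 0 0 -4 0 1 1;0 0 0 -5 0 1.2 1;0 0 0 -5 0 1.2 1;0 0 0 -5 0 1.2 1;0 0 0 -5 0 1.2 1;0 0 0 -5 0 1.2 1;0 0 0 -5 0 1.2 1;0 0 0 -5 0 1.2 1;0 0 0 -5 0 1.2 1"

```text
time_s: 3.48
ee_pos: [0.6048, 0.2055, 0.3006]
eef_rot: [-1.571, -0.0, -1.448]
force: [0.0, -0.7, 0.3]
grip_width: 0.0941
```

```bash
python3 - <<'E'
from h import *
T=tool();a=camera("wrist");np.save("T2.npy",T);cv2.imwrite("pics/w2.png",a[:,:,::-1]);print(T.round(4),get_obs()["force"])
E
```

```text
[[ 1.227e-01  2.000e-04  9.924e-01  6.048e-01]
 [-9.924e-01 -0.000e+00  1.227e-01  2.055e-01]
 [ 0.000e+00 -1.000e+00  2.000e-04  3.006e-01]
 [ 0.000e+00  0.000e+00  0.000e+00  1.000e+00]] [ 0.08775936 -0.33473563  0.13573199]
```

View pics/w2.png

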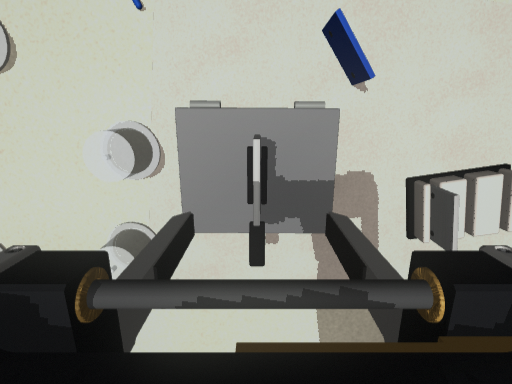

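The wrist view shows the plate centred between the jaws: its top edge runs from (257,137) to (257,225), the tab is at (257,250), and the lid corners are at (176,108) and (338,108).

```bash
python3 - <<'E'
from h import *
T=np.load("T2.npy");g=cv2.cvtColor(cv2.imread("pics/w2.png"),cv2.COLOR_BGR2GRAY)
for r in(135,145,160,180,195,205,215,225,240,255):print(r,g[r,240:274].tolist())
for c in (256,257):print(g[128:236,c].tolist())
P=lambda p,z:plane("wrist",p,z,T).round(4)
print("lid",P((176,108),.108),P((338,108),.108),P((181,233),.108),P((335,234),.108))
E
```

```text
135 [129, 128, 128, 128, 128, 129, 128, 128, 129, 128, 128, 129, 127, 127, 91, 72, 72, 70, 71, 74, 101, 128, 128, 129, 128, 129, 127, 128, 127, 128, 128, 128, 128, 127]
145 [128, 127, 128, 128, 128, 128, 128, 127, 126, 126, 127, 127, 131, 176, 197, 199, 200, 197, 195, 189, 75, 81, 81, 80, 81, 81, 81, 81, 81, 81, 80, 82, 81, 82]
160 [125, 125, 126, 126, 125, 125, 121, 45, 37, 38, 36, 35, 52, 176, 196, 200, 199, 197, 193, 184, 68, 33, 30, 31, 31, 29, 31, 62, 79, 79, 80, 80, 78, 80]
180 [123, 123, 122, 123, 123, 121, 119, 63, 36, 37, 36, 34, 50, 173, 193, 197, 198, 196, 191, 175, 62, 32, 29, 30, 30, 28, 30, 73, 77, 78, 78, 76, 78, 78]
195 [121, 122, 121, 121, 121, 121, 120, 60, 32, 34, 35, 35, 33, 80, 122, 124, 126, 125, 120, 107, 58, 32, 29, 29, 30, 28, 31, 77, 77, 77, 76, 76, 76, 77]
205 [121, 121, 121, 120, 121, 121, 121, 120, 120, 121, 121, 122, 119, 108, 122, 123, 124, 123, 117, 105, 59, 75, 73, 73, 72, 77, 77, 77, 76, 76, 76, 75, 76, 76]
215 [121, 121, 121, 121, 120, 120, 120, 121, 121, 120, 120, 120, 118, 107, 121, 120, 123, 122, 118, 117, 77, 77, 75, 76, 76, 75, 75, 76, 75, 76, 
[... 938 characters left out ...]
 124, 122, 122, 123, 122, 121, 121, 96, 51, 37, 37, 37, 37, 36, 37, 38, 38, 38]
[129, 130, 130, 129, 129, 128, 94, 70, 68, 68, 63, 166, 195, 196, 197, 198, 196, 197, 197, 196, 197, 197, 198, 197, 197, 197, 197, 198, 197, 197, 197, 197, 197, 197, 197, 198, 199, 197, 198, 197, 198, 198, 196, 197, 197, 197, 197, 196, 197, 197, 196, 197, 196, 146, 127, 126, 127, 125, 126, 124, 126, 125, 125, 126, 125, 125, 125, 125, 125, 125, 125, 124, 124, 124, 124, 124, 123, 123, 123, 123, 123, 121, 123, 122, 123, 123, 122, 122, 121, 122, 121, 122, 120, 121, 121, 121, 120, 95, 51, 37, 37, 38, 38, 38, 37, 38, 37, 38]
lid [0.6763 0.3257 0.108 ] [0.7027 0.1129 0.108 ] [0.4977 0.3103 0.108 ] [0.5245 0.0818 0.108 ]
```

```bash
python3 - <<'E'
from h import *
T=np.load("T2.npy")
P=lambda p,z:plane("wrist",p,z,T).round(4)
for r in (138.8,181,224.8):print(r,P((256.2,r),.188))
for r in (145,160,205,215):print(r,P((252.5,r),.188),P((259.7,r),.188))
print("tab",[(r,P((248.8,r),.11),P((264.5,r),.11)) for r in(240,255)], P((257,266),.11))
E
```

```text
138.8 [0.6558 0.2152 0.188 ]
181 [0.6098 0.2097 0.188 ]
224.8 [0.5578 0.2034 0.188 ]
145 [0.6488 0.2184 0.188 ] [0.6497 0.2107 0.188 ]
160 [0.6327 0.2165 0.188 ] [0.6336 0.2087 0.188 ]
205 [0.5814 0.2105 0.188 ] [0.5824 0.2023 0.188 ]
215 [0.5693 0.2091 0.188 ] [0.5703 0.2009 0.188 ]
tab [(240, array([0.4999, 0.2085, 0.11  ]), array([0.5028, 0.1852, 0.11  ])), (255, array([0.4752, 0.2057, 0.11  ]), array([0.4781, 0.1821, 0.11  ]))] [0.4581 0.1911 0.11  ]
```

Plate top centre is (0.607,0.209) with length 99 mm, thickness 8 mm and yaw 6.8°, all as they should be. I descend to TCP z = 0.150 and grip.

send_rows --series "0 0 0 -0.35 1 0.27 1;0 0 0 -0.35 3 0.27 1;0 0 0 -0.35 6 0.27 1;0 0 0 -0.35 9 0.27 1;0 0 0 -0.35 12 0.27 1;0 0 0 -0.35 14 0.27 1;0 0 0 -0.35 15 0.27 1;0 0 0 -0.35 15 0.27 1;0 0 0 -0.35 15 0.27 0;0 0 0 -0.35 15 0.27 -1" --newtons 20

```text
time_s: 4.37
ee_pos: [0.6077, 0.21, 0.1521]
eef_rot: [-1.568, 0.0, -1.447]
force: [0.9, 0.1, 0.6]
grip_width: 0.0842
```

send_rows --series "0 0 0 0 0 0 -1;0 0 0 0 0 0 -1;0 0 0 0 0 0 -1;0 0 0 0 0 0 -1;0 0 0 0 0 0 -1;0 0 0 0 0 0 -1;0 0 0 0 0 0 -1;0 0 0 0 0 0 -1;0 0 0 0 0 0 -1;0 0 0 0 0 0 -1"

```text
time_s: 5.2
ee_pos: [0.607, 0.2098, 0.1504]
eef_rot: [-1.571, -0.0, -1.447]
force: [-0.5, 0.7, 0.1]
grip_width: 0.0172
```

send_rows --series "0 0 0 0 0 0 -1;0 0 0 0 0 0 -1;0 0 0 0 0 0 -1;0 0 0 0 0 0 -1;0 0 0 0 0 0 -1;0 0 0 0 -0.5 0 -1;0 0 0 0 -1 0 -1;0 0 0 0 -2 0 -1;0 0 0 0 -3 0 -1;0 0 0 0 -4 0 -1"

```text
time_s: 6.03
ee_pos: [0.6072, 0.2098, 0.192]
eef_rot: [-1.57, 0.0, -1.447]
force: [-0.1, -0.1, -1.6]
grip_width: 0.0083
```

Plate held: width 8.3 mm and a weight of about 1.6 N. I carry it to above slot0.

send_rows --series "0 0 0 1 -1 -0.2 -1;0 -0.1 0 3 -2 -0.5 -1;0 -0.3 0 6.5 -2 -1.1 -1;0 -0.5 0 10 -2 -1.7 -1;0 -0.7 0 13.5 -2 -2.3 -1;0 -0.9 0 17 -2 -2.9 -1;0 -1.1 0 20.5 -2 -3.5 -1;0 -1.3 0 24 -2 -4.1 -1;0 -1.5 0 27.5 -2 -4.7 -1;0 -1.62 0 31 -2 -5.3 -1"

```text
time_s: 6.87
ee_pos: [0.592, -0.1068, 0.2115]
eef_rot: [-1.57, -0.001, -1.305]
force: [1.2, 1.2, -0.9]
grip_width: 0.0079
```

```bash
python3 - <<'E'
from h import *
T=tool();d=T[:3,:3].T@(np.r_[.588,-.221,.17]-T[:3,3]);print(d*100)
E
```

```text
[10.91667389  4.15670675 -3.38306883]
```

send_rows --series "0 0 0 3 0 -1 -1;0 0 0 6 0 -2 -1;0 0 0 9 0.5 -2.8 -1;0 0 0 10.4 1 -3.2 -1;0 0 0 10.8 2 -3.35 -1;0 0 0 10.8 3 -3.35 -1;0 0 0 10.8 4 -3.35 -1;0 0 0 10.8 4 -3.35 -1;0 0 0 10.8 4 -3.35 -1;0 0 0 10.8 4 -3.35 -1"

```text
time_s: 7.7
ee_pos: [0.5889, -0.2165, 0.1709]
eef_rot: [-1.57, -0.0, -1.305]
force: [0.9, 0.4, -1.1]
grip_width: 0.0078
```

```bash
python3 - <<'E'
from h import *
T=tool();a=camera("wrist");np.save("T3.npy",T);cv2.imwrite("pics/w3.png",cv2.resize(a[90:250,170:350,::-1],None,fx=4,fy=3.7,interpolation=cv2.INTER_CUBIC));cv2.imwrite("pics/w3f.png",a[:,:,::-1])
print(T.round(4));print((T[:3,:3].T@(np.r_[.588,-.221,.17]-T[:3,3])*100).round(2))
E
```

```text
[[ 2.630e-01  5.000e-04  9.648e-01  5.889e-01]
 [-9.648e-01 -1.000e-04  2.630e-01 -2.165e-01]
 [ 3.000e-04 -1.000e+00  4.000e-04  1.709e-01]
 [ 0.000e+00  0.000e+00  0.000e+00  1.000e+00]]
[ 0.41  0.09 -0.2 ]
```

View pics/w3.png

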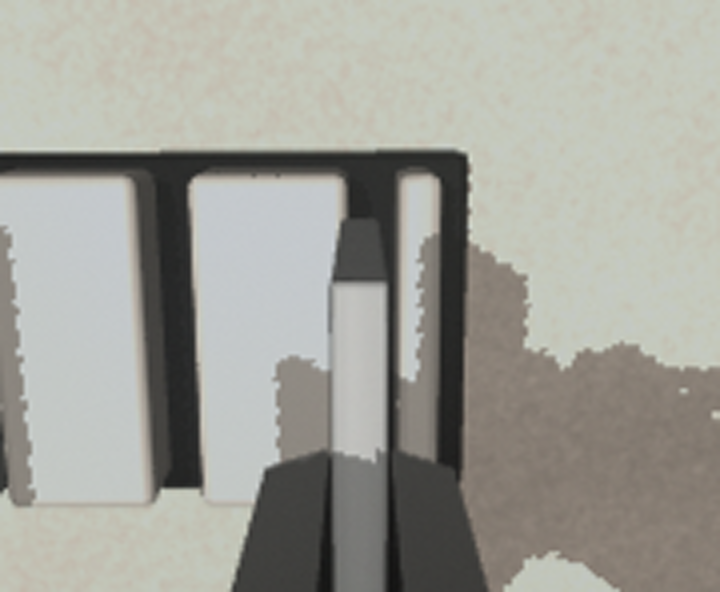

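The crop shows the held plate and, behind it, slot0 between rib edges at crop columns 347 and 398. The plate must shift a few mm to the right, which agrees with the computed 4 mm.

```bash
python3 - <<'E'
from h import *
T=np.load("T3.npy");g=cv2.cvtColor(cv2.imread("pics/w3f.png"),cv2.COLOR_BGR2GRAY)
t=lambda p,z:((np.linalg.inv(T)@np.r_[plane("wrist",p,z,T),1])[:3]*1000).round(1)
for r in(139,142,145,147):
    print(r,g[r,253:284].tolist())
for r,l,rr in((140,256.3,269.5),(147,256.5,269.5)):print(t((l,r),.042),t((rr,r),.042))
for r in(152,160):
    m=np.where(g[r,245:275]<90)[0]+245;print(r,m)
print("plate top",[ (r,g[r,248:272].tolist()) for r in(170,190)])
print("plate bottom far",t((256.3,150),.129),t((265.2,150),.129),"top",t((252.7,170),.209),t((266.7,170),.209))
E
```

```text
139 [196, 184, 159, 84, 45, 42, 42, 44, 47, 47, 48, 48, 48, 47, 47, 55, 95, 156, 185, 194, 196, 198, 197, 195, 191, 173, 154, 55, 46, 46, 48]
142 [199, 191, 163, 111, 44, 42, 42, 41, 42, 47, 48, 48, 48, 47, 48, 56, 102, 168, 188, 199, 199, 199, 199, 198, 196, 179, 161, 72, 43, 43, 43]
145 [199, 192, 165, 113, 49, 42, 41, 41, 42, 42, 47, 48, 47, 46, 48, 58, 102, 169, 189, 199, 199, 199, 199, 198, 195, 177, 160, 69, 44, 43, 47]
147 [200, 191, 165, 114, 49, 42, 42, 42, 43, 41, 48, 47, 47, 46, 47, 60, 102, 170, 190, 198, 199, 199, 198, 198, 195, 178, 158, 67, 43, 43, 45]
[ -3.4 128.9  49.1] [ 11.6 128.9  49.1]
[ -3.2 128.9  41.3] [ 11.6 128.9  41.3]
152 [255 256 257 258 259 260 261 262 263 264 265 266 267 268]
160 [254 255 256 257 258 259 260 261 262 263 264 265 266 267 268]
plate top [(170, [199, 200, 199, 196, 131, 163, 191, 190, 192, 194, 195, 193, 191, 190, 188, 189, 187, 185, 138, 51, 59, 108, 181, 196]), (190, [140, 141, 156, 155, 127, 168, 188, 190, 191, 194, 194, 192, 191, 189, 188, 188, 187, 182, 137, 40, 58, 112, 189, 199])]
plate bottom far [-2.3 41.9 48.3] [ 5.  41.9 48.3] top [ -3.2 -38.1  47.2] [  4.2 -38.1  47.2]
```

send_rows --series "0 0 0 0.36 0 -0.2 -1;0 0 0 0.36 1 -0.2 -1;0 0 0 0.36 3 -0.2 -1;0 0 0 0.36 5 -0.2 -1;0 0 0 0.36 7 -0.2 -1;0 0 0 0.36 8 -0.2 -1;0 0 0 0.36 9 -0.2 -1;0 0 0 0.36 9.5 -0.2 -1;0 0 0 0.36 9.8 -0.2 -1;0 0 0 0.36 10 -0.2 -1"

```text
time_s: 8.58
ee_pos: [0.5878, -0.2215, 0.0708]
eef_rot: [-1.57, -0.001, -1.306]
force: [-0.8, -0.4, -0.7]
grip_width: 0.0079
```

```bash
python3 - <<'E'
from h import *
T=tool();a=camera("wrist");o=get_obs()
print(T[:3,3].round(4),o["force"].round(2),o["moment"].round(2));print((T[:3,:3].T@(np.r_[.588,-.221,.0544]-T[:3,3])*100).round(2))
g=cv2.cvtColor(a,cv2.COLOR_RGB2GRAY)
for r in range(120,165,5):print(r,g[r,243:285].tolist())
E
```

```text
[ 0.5878 -0.2215  0.0708] [ 0.2  -0.1  -0.88] [-0.03  0.    0.  ]
[-0.05  1.64  0.03]
120 [211, 211, 212, 212, 212, 210, 211, 211, 209, 207, 209, 212, 215, 216, 211, 210, 212, 216, 217, 216, 216, 214, 210, 211, 214, 215, 214, 215, 215, 216, 216, 216, 216, 215, 216, 216, 217, 217, 213, 211, 211, 211]
125 [214, 214, 215, 214, 212, 213, 216, 215, 212, 215, 215, 216, 216, 212, 208, 207, 212, 214, 216, 216, 216, 213, 215, 216, 216, 215, 214, 214, 215, 214, 214, 215, 213, 212, 215, 215, 216, 216, 215, 212, 212, 215]
130 [212, 216, 217, 214, 208, 207, 209, 213, 215, 210, 207, 207, 209, 210, 212, 215, 216, 216, 211, 208, 212, 214, 212, 213, 213, 213, 212, 211, 212, 214, 213, 211, 207, 208, 210, 210, 211, 213, 216, 216, 217, 216]
135 [44, 45, 44, 44, 46, 44, 44, 44, 45, 44, 45, 45, 43, 45, 44, 44, 44, 44, 44, 45, 46, 43, 45, 44, 46, 44, 44, 46, 45, 46, 46, 44, 46, 46, 45, 45, 45, 47, 47, 47, 46, 48]
140 [83, 83, 81, 80, 69, 57, 52, 52, 52, 51, 51, 51, 51, 51, 51, 51, 51, 51, 52, 51, 52, 51, 51, 51, 52, 53, 63, 70, 90, 90, 87, 88, 87, 86, 83, 71, 58, 53, 52, 54, 53, 54]
145 [205, 204, 190, 173, 156, 95, 78, 73, 45, 46, 46, 47, 47, 46, 51, 51, 51, 52, 51, 52, 52, 52, 52, 55, 95, 105, 159, 188, 193, 198, 201, 204, 206, 206, 209, 208, 207, 193, 177, 159, 58, 47]
150 [217, 217, 214, 200, 180, 149, 92, 73, 47, 45, 46, 49, 82, 83, 81, 82, 81, 81, 81, 80, 81, 69, 47, 55, 96, 141, 187, 201, 213, 217, 217, 217, 216, 216, 216, 215, 215, 205, 191, 174, 133, 51]
155 [218, 217, 215, 202, 181, 154, 90, 73, 46, 45, 47, 70, 82, 83, 81, 81, 82, 82, 81, 80, 81, 78, 56, 49, 76, 109, 139, 154, 213, 216, 217, 217, 217, 216, 215, 216, 215, 204, 191, 172, 128, 49]
160 [217, 217, 214, 201, 182, 158, 101, 73, 50, 46, 54, 85, 83, 82, 82, 81, 83, 82, 81, 81, 82, 81, 74, 54, 76, 97, 120, 130, 141, 151, 154, 152, 152, 168, 168, 171, 214, 203, 189, 171, 122, 50]
```

The plate is centred in the slot mouth and no force shows. I lower the remaining 1.6 cm and release.

send_rows --series "0 0 0 0 0.4 0 -1;0 0 0 0 0.8 0 -1;0 0 0 0 1.1 0 -1;0 0 0 0 1.3 0 -1;0 0 0 0 1.5 0 -1;0 0 0 0 1.6 0 -1;0 0 0 0 1.6 0 -1;0 0 0 0 1.6 0 -1;0 0 0 0 1.6 0 -1;0 0 0 0 1.6 0 -1" --newtons 20

```text
time_s: 9.47
ee_pos: [0.5875, -0.2214, 0.0545]
eef_rot: [-1.571, -0.0, -1.306]
force: [-0.2, 0.5, -0.4]
grip_width: 0.0079
```

send_rows --series "0 0 0 0 0 0 -0.5;0 0 0 0 0 0 -0.4;0 0 0 0 0 0 -0.2;0 0 0 0 0 0 0;0 0 0 0 0 0 0;0 0 0 0 0 0 0;0 0 0 0 0 0 0;0 0 0 0 0 0 0;0 0 0 0 0 0 0;0 0 0 0 0 0 0"

```text
time_s: 10.3
ee_pos: [0.5875, -0.2214, 0.0544]
eef_rot: [-1.571, -0.0, -1.306]
force: [0.4, -0.3, 0.3]
grip_width: 0.0468
```

send_rows --series "0 0 0 0 -1 0 0;0 0 0 0 -2 0 0;0 0 0 0 -4 0 0;0 0 0 0 -6 0 0;0 0 0 0 -8 0 0;0 0 0 0 -11 0 0;0 0 0 0 -14 0 0;0 0 0 0 -17 0 0;0 0 0 0 -18 0 0;0 0 0 0 -18 0 0"

```text
time_s: 11.13
ee_pos: [0.5883, -0.2217, 0.2383]
eef_rot: [-1.566, -0.004, -1.306]
force: [0.1, 0.3, 0.6]
grip_width: 0.0468
```

```bash
python3 - <<'E'
from h import *
T=tool();a=camera("wrist");np.save("T4.npy",T);cv2.imwrite("pics/w4.png",a[:,:,::-1])
print(T.round(4))
E
```

```text
[[ 0.2618  0.0054  0.9651  0.5883]
 [-0.9651 -0.0024  0.2618 -0.2217]
 [ 0.0037 -1.      0.0046  0.2383]
 [ 0.      0.      0.      1.    ]]
```

View pics/w4.png

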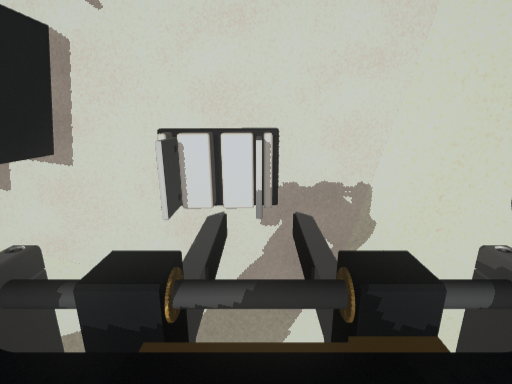

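The plate stands in slot0 at (260,178). Its near top corner is at row 217, level with the spare's at (165,217), so it is fully down. The spare is unmoved. Next I go to the tab, whose grip point I estimate at (0.4725,0.193,0.104).

send_rows --series "0 0 0 -1.5 0 0 0;0 0.2 0 -4.5 0 0 0;0 0.4 0 -8.5 0 0 0;0 0.6 0 -12 0 0 0;0 0.8 0 -15.5 0 0 0;0 1 0 -19 0 0 0;0 1.2 0 -22.5 0 0 0;0 1.4 0 -26 0 0 0;0 1.6 0 -29.5 0 0 0;0 1.65 0 -33 0 0 0"

```text
time_s: 12.02
ee_pos: [0.4997, 0.0985, 0.2327]
eef_rot: [-1.574, 0.0, -1.451]
force: [0.1, -0.2, -0.4]
grip_width: 0.047
```

```bash
python3 - <<'E'
from h import *
T=tool();d=T[:3,:3].T@(np.r_[.4725,.193,.165]-T[:3,3]);print(d*100,T.round(3))
E
```

```text
[-9.70670679  6.76953292 -1.55606597] [[ 0.119 -0.003  0.993  0.5  ]
 [-0.993 -0.     0.119  0.099]
 [-0.    -1.    -0.003  0.233]
 [ 0.     0.     0.     1.   ]]
```

send_rows --series "0 0 0 -3 1 -0.5 0;0 0 0 -6 2 -1 0;0 0 0 -8 3.5 -1.5 0;0 0 0 -9.2 5 -1.5 0;0 0 0 -9.5 6 -1.5 0;0 0 0 -9.5 6.7 -1.5 0;0 0 0 -9.5 6.7 -1.5 0;0 0 0 -9.5 6.7 -1.5 0;0 0 0 -9.5 6.7 -1.5 0;0 0 0 -9.5 6.7 -1.5 0"

```text
time_s: 12.85
ee_pos: [0.4753, 0.1891, 0.1681]
eef_rot: [-1.57, 0.0, -1.451]
force: [0.9, -0.4, -0.3]
grip_width: 0.0473
```

```bash
python3 - <<'E'
from h import *
T=tool();a=camera("wrist");cv2.imwrite("pics/w5.png",a[:,:,::-1])
print(T.round(4),(T[:3,:3].T@(np.r_[.4725,.193,.085]-T[:3,3])*100).round(2))
E
```

```text
[[ 1.196e-01  1.100e-03  9.928e-01  4.753e-01]
 [-9.928e-01  3.000e-04  1.196e-01  1.891e-01]
 [-2.000e-04 -1.000e+00  1.100e-03  1.681e-01]
 [ 0.000e+00  0.000e+00  0.000e+00  1.000e+00]] [-0.42  8.31 -0.24]
```

View pics/w5.png

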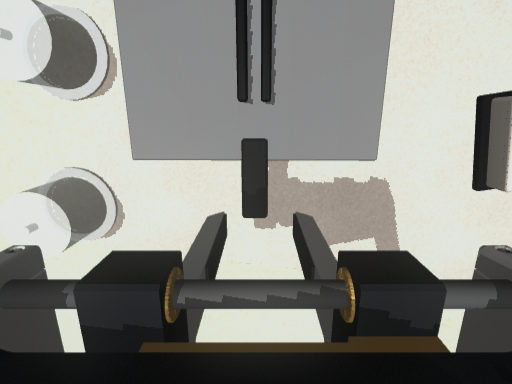

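The tab is at columns 242-267 (centre 254.7, ending at row 217), about 4 mm left of the jaws' centre line. That agrees with the computed offset, so I descend 8.3 cm and grip.

send_rows --series "0 0 0 -0.42 0.5 -0.24 0;0 0 0 -0.42 2 -0.24 0;0 0 0 -0.42 4 -0.24 0;0 0 0 -0.42 6 -0.24 0;0 0 0 -0.42 7.5 -0.24 0;0 0 0 -0.42 8.3 -0.24 0;0 0 0 -0.42 8.3 -0.24 0;0 0 0 -0.42 8.3 -0.24 0;0 0 0 -0.42 8.3 -0.24 -0.5;0 0 0 -0.42 8.3 -0.24 -1" --newtons 20

```text
time_s: 13.73
ee_pos: [0.4724, 0.1937, 0.0855]
eef_rot: [-1.569, 0.0, -1.45]
force: [1.0, -0.6, -0.3]
grip_width: 0.0369
```

send_rows --series "0 0 0 0 0 0 -1;0 0 0 0 0 0 -1;0 0 0 0 0 0 -1;0 0 0 0 0 0 -1;0 0 0 0 0 0 -1;0 0 0 0 0 0 -1;0 0 0 0 0 0 -1;0 0 0 0 0 0 -1;0 0 0 0 0 0 -1;0 0 0 0 0 0 -1"

```text
time_s: 14.57
ee_pos: [0.4721, 0.1935, 0.0849]
eef_rot: [-1.57, 0.0, -1.45]
force: [-0.9, -0.2, 6.4]
grip_width: 0.0239
```

```bash
python3 - <<'E'
from h import *
T=tool();o=get_obs();print(T.round(4),o["force"],o["grip_width"])
p0=T[:3,3]+[0,0,.019]; h=np.array([.691,.219,.100]); ex=np.array([np.cos(.12),np.sin(.12),0])
rx=(p0-h)@ex; print("rel x,z to hinge",rx,p0[2]-.1)
for th in (5,10,15,20,25,30,35,40,45,50):
    a=np.radians(th);x=rx*np.cos(a)+.004*np.sin(a);z=-rx*np.sin(a)+.004*np.cos(a)
    d=ex*(x-rx)+[0,0,z-.004];print(th,(T[:3,:3].T@d*100).round(2))
E
```

```text
[[ 1.205e-01  7.000e-04  9.927e-01  4.721e-01]
 [-9.927e-01  2.000e-04  1.205e-01  1.935e-01]
 [-1.000e-04 -1.000e+00  7.000e-04  8.490e-02]
 [ 0.000e+00  0.000e+00  0.000e+00  1.000e+00]] [-0.93601622 -0.16118088  6.36238833] 0.02389328946723262
rel x,z to hinge -0.220334522439361 0.0039300636185478355
5 [-0.   -1.92  0.12]
10 [-0.   -3.82  0.41]
15 [-0.   -5.69  0.86]
20 [ 0.   -7.51  1.47]
25 [ 0.   -9.27  2.24]
30 [  0.   -10.96   3.16]
35 [  0.   -12.56   4.22]
40 [  0.   -14.07   5.42]
45 [  0.   -15.46   6.75]
50 [  0.   -16.73   8.19]
```

The tab is held: width 23.9 mm at the expected point. I raise the lid along the arc, first to 25°.

send_rows --series "0 0 0 0 -1 0.03 -1;0 0 0 0 -1.9 0.12 -1;0 0 0 0 -2.9 0.25 -1;0 0 0 0 -3.8 0.4 -1;0 0 0 0 -4.8 0.6 -1;0 0 0 0 -5.7 0.85 -1;0 0 0 0 -6.6 1.15 -1;0 0 0 0 -7.5 1.5 -1;0 0 0 0 -8.4 1.85 -1;0 0 0 0 -9.3 2.25 -1"

```text
time_s: 15.4
ee_pos: [0.4947, 0.1962, 0.1783]
eef_rot: [-1.571, -0.0, -1.45]
force: [2.3, 0.2, -3.4]
grip_width: 0.0237
```

send_rows --series "0 0 0 0 -0.85 0.45 -1;0 0 0 0 -1.7 0.9 -1;0 0 0 0 -2.5 1.4 -1;0 0 0 0 -3.3 1.95 -1;0 0 0 0 -4.05 2.55 -1;0 0 0 0 -4.8 3.2 -1;0 0 0 0 -5.5 3.8 -1;0 0 0 0 -6.2 4.5 -1;0 0 0 0 -6.85 5.2 -1;0 0 0 0 -7.45 5.95 -1"

```text
time_s: 16.23
ee_pos: [0.5537, 0.2032, 0.2525]
eef_rot: [-1.572, -0.0, -1.45]
force: [0.0, -1.5, -3.1]
grip_width: 0.0238
```

send_rows --series "0 0 0 0 0 0 -1;0 0 0 0 0 0 -1;0 0 0 0 0 0 -1;0 0 0 0 0 0 -1;0 0 0 0 0 0 -1;0 0 0 0 0 0 -1;0 0 0 0 0 0 -1;0 0 0 0 0 0 -1;0 0 0 0 0 0 -1;0 0 0 0 0 0 -1"

```text
time_s: 17.07
ee_pos: [0.5533, 0.2032, 0.2521]
eef_rot: [-1.571, -0.0, -1.45]
force: [-2.4, -5.6, 3.4]
grip_width: 0.0241
```

```bash
python3 - <<'E'
from h import *
T=tool();o=get_obs();print(T[:3,3],o["force"],o["grip_width"])
p=T@[0,-.019,0,1]; h=np.array([.691,.219,.100]); ex=np.array([np.cos(.12),np.sin(.12),0])
x=-(p[:3]-h)@ex;z=p[2]-.1;print("r",np.hypot(x,z),"angle",np.degrees(np.arctan2(z,x))-1.04)
for n in("side","wrist"):cv2.imwrite(f"pics/{n}6.png",camera(n)[:,:,::-1])
s=cv2.imread("pics/side6.png")[120:330,60:330];w=cv2.imread("pics/wrist6.png")
cv2.imwrite("pics/fin.png",np.hstack([cv2.resize(s,(430,334)),cv2.resize(w,(370,334))]))
E
```

```text
[0.55325407 0.2032015  0.2521424 ] [-2.36173963 -5.59634842  3.42190321] 0.024133961676536118
r 0.2202564232066592 angle 49.94801903756777
```

View pics/fin.png

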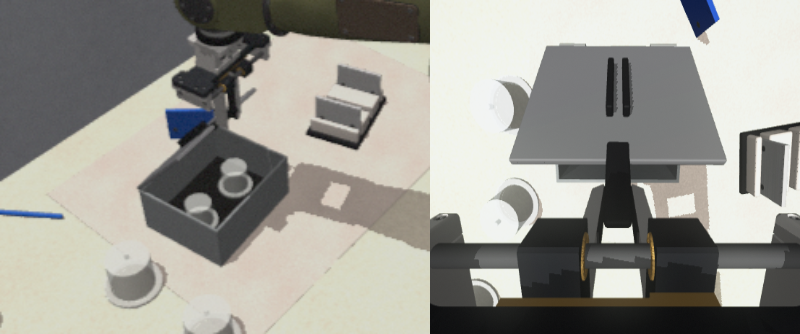

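Side view: the lid is open with its tab in the fingers, and both plates stand upright in the rack. The wrist view shows the tab between the pads. One more hold checks that it is steady, because the force reading changed.

send_rows --series "0 0 0 0 0 0 -1;0 0 0 0 0 0 -1;0 0 0 0 0 0 -1;0 0 0 0 0 0 -1;0 0 0 0 0 0 -1;0 0 0 0 0 0 -1;0 0 0 0 0 0 -1;0 0 0 0 0 0 -1;0 0 0 0 0 0 -1;0 0 0 0 0 0 -1"

```text
time_s: 18.0
ee_pos: [0.5533, 0.2031, 0.2521]
eef_rot: [-1.571, -0.0, -1.45]
force: [-2.2, -5.1, 3.2]
grip_width: 0.0242
```

```bash
python3 - <<'E'
from h import *
o=get_obs();print(o["ee_pos"],o["force"],o["grip_width"],np.abs(o["joint_vel"]).max())
a=camera("wrist")[:,:,::-1].astype(int);b=cv2.imread("pics/wrist6.png").astype(int)
print("pixels changed since last view:",(np.abs(a-b).max(2)>40).sum())
hand_in()
E
```

```text
[0.55327533 0.20314638 0.2521176 ] [-2.17857326 -5.08914877  3.17803186] 0.024224437946577 0.0024420163994206684
pixels changed since last view: 0
the job is handed in; nothing more can be done
```

I moved the plate from the lid groove to the free end slot (slot0) and let go of it with the lid still shut. I then gripped the tab, raised the lid along its arc and handed the job in at about 18 s, still holding it. `hand_in()` gives no verdict.

- **Plate:** the wrist picture after release shows it upright in slot0, with its top edge level with the spare's. The final side view shows both plates still standing.
- **Lid:** the arm position puts it at 49.9° on a 220 mm radius. The tab was pinched at 24 mm, and no pixels changed in the wrist view over the last second.
- **Left alone:** nothing was seen to touch the spare plate, the domes or the cutter. I did not measure their positions at the end.
- **One reading that looked odd:** at rest the wrist force settled near (-2, -5, +3) N. That is not the plain downward load of about 2 N I would expect, and is probably sideways strain from the grip. It was steady and far below the limits.

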